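# Open the empty napkin dispenser on the dessert buffet

## Robot

A 7-joint arm with a two-finger parallel gripper is mounted at the origin on the work surface. World frame = base frame: x ahead of the robot, y to its left, z up, the work surface at z = 0. Lengths are in m, angles in rad, forces in N, time in s.
With the tool pointing down it reaches from about 0.425 to 0.925 m from the base axis. Payload 6.8 kg.
Tool frame: the origin (TCP) lies on the centre line of the jaws, within the pads' length; the fingertips stand 11 mm ahead of it and the grasp point (between the pads) lies 8 mm behind it; z points along the fingers, y is the direction in which the jaws open and shut (so a half turn about z gives the same grasp; the last joint's range is limited). The gripper opens to 85 mm and grips with 20 to 120 N. Pads are 22 mm wide; open, the fingers measure 114 mm over their backs; the gripper's body (76 mm by 85 mm) begins 54 mm behind the grasp point. The pads swing forward as they close: fully open they stand 13 mm farther back than shut.
Start: joints at [1.005, 0.477, 0.022, 1.555, -0.011, 1.109, -0.083], TCP at [0.298, -0.606, 0.242] pointing down, gripper open.
Joint ranges: [-2.96, 2.96], [-0.34, 2.1], [-1.41, 1.46], [0.24, 2.44], [-1.37, 4.51], [0.17, 1.92], [-2.96, 2.96]. Speed limits (rad/s): [2.39, 2.39, 3.14, 3.14, 3.14, 3.14, 3.14].

## Interface

Orientations are given as a rotation vector (axis times angle).
In Python, from bench import r gives the robot as it stands.
- The arm moves only by the tool send_rows, never from a script. Its argument "deltas" is a list of rows, each a list of 7 numbers: the opening, from 0 (shut) to 1 (fully open), then the shift along the tool's x, y, z as a fraction of full scale, then the turn, a rotation vector about the tool's x, y, z as a fraction of full scale. In form: [[hand, x, y, z, ax, ay, az], ...]. A call has 1 to 20 rows; each row is the pose to reach, as a shift and turn from the pose commanded when the call began, along the tool's axes at that moment, turning the shorter way round; what a row does not reach only later rows make up. Full scale, the value 1, is 150 mm for a shift and 180 degrees for a turn. A row lasts 1/12 s, in which the tool goes at most 41.7 mm and 7.16 degrees, less where a joint would pass 70% of its speed; a pose out of reach is approached as far as the arm can. A call with a number of a shift or a turn outside -1 to 1 is refused whole. A call with a gripper value outside its range is refused whole. The fingers move at their own pace and stop on an object; "squeeze" is the grip in N (left out, the last holds). Time passes only in rows, so rows that repeat a pose let the fingers close. It gives the time, the measured TCP pose, the force and the opening at its end, in the units of the state.
- r.get_obs(): the state, without advancing time (a new reading comes with each control period).
- r.grab_frame(name): name is "scene" or "top" or "wrist"; returns a dict with "pixels" (384x512x3 uint8, red, green, blue), "camera_matrix" (3x3 intrinsics, pixels), "dist_coeffs" ([k1, k2, p1, p2, k3] as OpenCV has them; the pictures are not rectified), "rvec" (rotation vector, rad) and "tvec" (3), from world to camera coordinates, as OpenCV has them. Camera axes: x right, y down, z forward; pixel columns grow to the right and rows downward; lengths in m; the calibration is good to about 2 mm. A picture is of the moment at which its call begins. There is no depth.
- r.hand_in(): hands the job in, once; it reports no verdict.
The state is a dict: "clock": time; "joints": joint angles; "qvel": joint speeds; "tau": joint torques, N m; "tcp_pos": TCP position; "orientation": TCP orientation; "contact_force": force on the tool from outside, world axes, zero at the start; "moment": the same for the moment, N m; "grip_width": finger opening in m.
Only numpy, scipy, OpenCV 4.12 (cv2) and the standard library are available. Lean on these libraries where they do the work, as an engineer would, in place of code of your own. Each camera call takes 0.05 s, during which the arm holds its last target. There are 200 camera calls.

## Task

The napkin dispenser let into the wooden service station is empty and has to be opened for refilling. Press its snap tab down until the dark cover springs loose, then push the cover along its guides, off its seat, until the whole napkin well is open and the cover lies flat on the station's deck. Do not lift or tip the cover, and leave the dessert glasses, the spoon and the sugar jar where they are.

Things in the scene. Friction and masses are not known exactly. Their poses are not given: they have to be found in the camera images.
- station: wooden service station fixed to the table, 300 mm (its x) by 400 mm (its y), 120 mm high; origin at the centre of its underside, z up. Its flat deck is at z = 120 mm; the part at y above -26 mm is free, bounded by a wooden edge 12 mm high at y = 192 mm and along the back at x = 142 mm.
- well (a point): centre of the napkin well's mouth, level with the deck: an opening at station x -102 to 42, y -122 to -26 mm, under the cover at first. Steel guides along its two sides (station x -128 to -112 and 52 to 68, y -147 to -30 mm, 10 mm high) overlap the cover's edges by 7 mm: it can only slide along the station's y.
- tab_top (a point): centre of the top of the snap tab's pad: dark grey ribbed plastic, 34 mm (x) by 32 mm (y), 8 mm above the deck at station x = -30, y = -168 mm, outside the seated cover's -y edge. Axes as the station's. Beside it on the deck are two flat steel spring housings, 7 mm high, 28 mm wide in x, centred at station x = -85 and 25, y -178 to -145 mm.
- tab (a joint): travel of the snap tab in m: 0 = up, 0.007 = pressed straight down to its stop. Sprung: 0.6 N to start, at most about 5 N on the way, 3.5 N at the stop; it comes up again by itself. At about 5 mm its nose, which sits in a window in the cover's edge, frees the cover, and springs kick the cover 16 to 35 mm along station +y, where it stays.
- cover: dark grey plastic cover, a loose plate 180 mm (its x) by 130 mm (its y), 6 mm thick, about 100 g, with a 90 by 40 mm slot in the middle and a ridge on top; origin at the centre of its underside, z up. Seated, its axes are the station's and its origin is at station (-30, -75, 120) mm. Clear of guides and well after 115 mm of travel along +y; meets the end edge after 200 mm.
- ridge_top (a point): middle of the top of the cover's thumb ridge: an upright bar 70 mm long (cover x), 8 mm thick (cover y), 16 mm high above the plate, standing at cover y = -34 mm; this point is 22 mm above the deck. Push it on its -y face towards the cover's +y.
- corner_front (a point): underside corner of the cover at cover x = -90, y = -65 mm (trailing edge, the side of the tab)
- corner_back (a point): underside corner of the cover at cover x = 90, y = -65 mm (trailing edge, the side of the tab)
- glass_a: dessert glass, 54 mm across the rim, 70 mm tall, standing on the deck in the strip behind the dispenser; origin at the centre of its foot
- glass_b: dessert glass like glass_a, on the deck in the same strip
- glass_c: dessert glass like glass_a, on the deck in the same strip
- glass_d: dessert glass like glass_a, on the table to the right of the station
- glass_e: dessert glass like glass_a, on the table to the left of the station
- spoon: steel dessert spoon, 140 mm long, lying on the table to the right of the station
- sugar_jar: glass sugar jar with a steel cap, 68 mm across, 95 mm tall, on the table to the left of the station; origin at the centre of its underside
Not all that is in view belongs to the job. There is more than one size of the cover; the one meant has the size given above.

How it is judged:
On the way, in this order (a step that is already met when the one before it is completed fails the run):
1. the snap tab is pressed in by the fingers (value of joint tab above 0.0045 m and contact force between the fingers and station above 0.5 N), for 0.05 s.
2. the released cover is pushed at least halfway off its seat (y of cover in the frame of station above 0 m).
At the end, for the whole second after the job is handed in: Both trailing corners of the cover are past the well's far edge (station y above -28 mm, the well open and the guides cleared), the cover lies flat (within 0.06 rad, underside within 5 mm of the deck's height) and at rest on the station's deck (y of each of corner_front, corner_back in the frame of station above -0.028 m and z of cover in the frame of station between 0.117 and 0.125 m and angle between cover's own z axis and vertical below 0.06 rad and linear speed of cover below 0.02 m/s); the robot touches nothing.
It fails at once if the cover is lifted off the deck (more than 12 mm) or pushed off the station (z of cover in the frame of station above 0.132 m or z of cover in the frame of station below 0.105 m).
It fails at once if the cover is tipped up (angle between cover's own z axis and vertical above 0.2 rad).
It fails at once if a dessert glass is moved more than 25 mm (distance of any of glass_a, glass_b, glass_c, glass_d, glass_e from where it was at the start of the episode above 0.025 m).
It fails at once if a dessert glass is tipped (angle between any of glass_a, glass_b, glass_c, glass_d, glass_e's own z axis and vertical above 0.35 rad).
It fails at once if the spoon or the sugar jar is moved more than 25 mm, or the jar tipped (distance of any of spoon, sugar_jar from where it was at the start of the episode above 0.025 m or angle between sugar_jar's own z axis and vertical above 0.35 rad).
It also fails if it takes over 40 s, if anything falls off the work surface, if the arm or the gripper's body presses on something with over 40 N, if the wrist force passes 120 N, or if a joint passes its speed limit or range.

## Working session

There is one attempt and no reset: what is moved stays moved. The work goes in short steps, Python scripts to look and compute and a tool call to move; the robot and the scene stay as the last step left them, time stands still between calls to the robot, and variables do not carry over. Pictures are saved under pics/ and viewed, about 8 in all and at most 12, crops included, and the job is handed in when it is done.

Besides the shell and the picture viewer there is one more tool, called after "Emit:" as a command line: name --pt "numbers of a row" for each row, then --argument value for the rest. send_rows: Moves the arm, as the interface text tells. Shift numbers are shares of 150 mm and turn numbers shares of 180 degrees, none past 1 either way. Its arguments: {"type":"object","properties":{"deltas":{"type":"array","items":{"type":"array","items":{"type":"number"}}},"squeeze":{"type":"number"}},"required":["deltas"]}

```bash
mkdir -p pics; cat > h.py <<'E'
import numpy as np, cv2
from bench import r
from scipy.spatial.transform import Rotation as R
def grab(n,f=None):
    d=r.grab_frame(n)
    if f: cv2.imwrite(f'pics/{f}.png',cv2.cvtColor(d['pixels'],cv2.COLOR_RGB2BGR))
    return d
def cast(d,uv,z):
    uv=np.array(uv,float).reshape(-1,1,2)
    n=cv2.undistortPoints(uv,np.array(d['camera_matrix'],float),np.array(d['dist_coeffs'],float)).reshape(-1,2)
    M=R.from_rotvec(np.ravel(d['rvec'])).as_matrix();t=np.ravel(d['tvec'])
    c=-M.T@t; D=np.c_[n,np.ones(len(n))]@M
    return c+D*((z-c[2])/D[:,2])[:,None]
def proj(d,P):
    return cv2.projectPoints(np.array(P,float).reshape(-1,1,3),np.ravel(d['rvec']).astype(float),np.ravel(d['tvec']).astype(float),np.array(d['camera_matrix'],float),np.array(d['dist_coeffs'],float))[0].reshape(-1,2)
E
python3 - <<'E'
from h import *
import pickle
ds={n:grab(n) for n in('top','scene')}
pickle.dump(ds,open('d0.pkl','wb'))
for n in ds: 
    im=cv2.cvtColor(ds[n]['pixels'],cv2.COLOR_RGB2BGR)
    cv2.imwrite(f'pics/{n}0.png',cv2.resize(im,(800,600),interpolation=cv2.INTER_CUBIC))
    M=R.from_rotvec(np.ravel(ds[n]['rvec'])).as_matrix();print(n,-M.T@np.ravel(ds[n]['tvec']))
o=r.get_obs();print(o['tcp_pos'],o['orientation'],o['contact_force'],o['clock'],o['grip_width'])
E
```

```text
top [0.42818592 0.06540893 0.96792897]
scene [1.2303867  0.27787625 0.89320556]
[ 0.29814959 -0.60505075  0.24144675] [-3.05813638e+00 -7.12646720e-01  7.81567253e-04] [ 1.01737821  0.09315995 -0.47011331] 0.1 0.08523344819982209
```

View pics/top0.png

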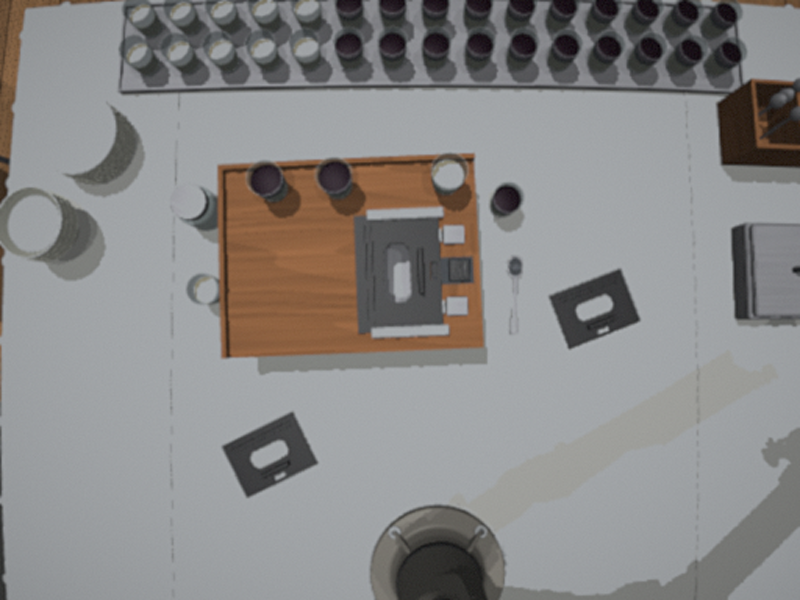

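View pics/scene0.png

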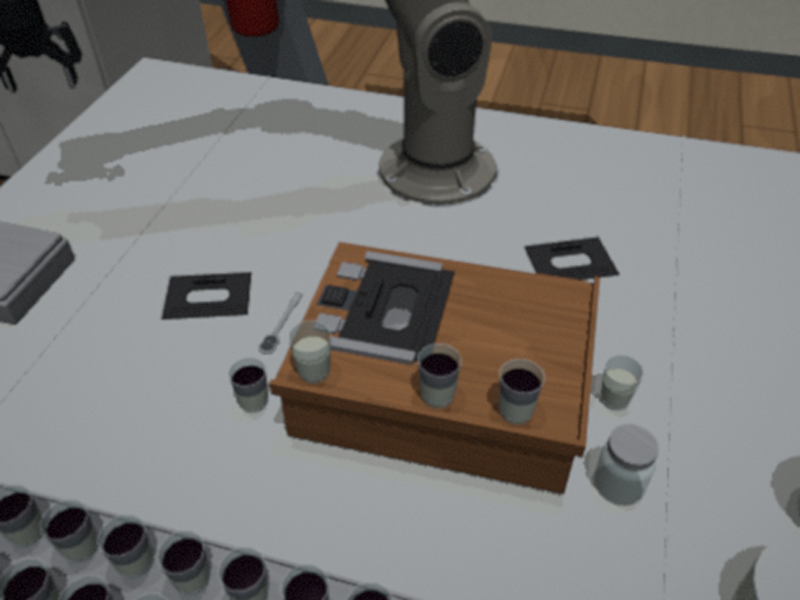

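The top view shows three dark covers: two small ones on the table at (270,453) and (594,308), and the one in the station at (398,275). The one in the station is meant: it has the guides at (404,213) and (409,331), housings at (453,235) and (456,306), and the tab at (459,270). I'll fit the station's pose from the guides, housings and pad in both views, check the cover's size, and view one crop with the fitted model points.

```bash
python3 - <<'E'
from h import *
import pickle
ds=pickle.load(open('d0.pkl','rb'))
S=800/512
seeds={'top':[(404,213),(409,331),(453,235),(456,306)],'scene':[(378,348),(403,262),(327,324),(351,271)]}
st=np.array([[60,-88.5],[-120,-88.5],[25,-161.5],[-85,-161.5]])/1e3
zs=[.130,.130,.127,.127]
fits={}
for n in ds:
    d=ds[n];hsv=cv2.cvtColor(d['pixels'],cv2.COLOR_RGB2HSV)
    m=((hsv[...,1]<60)&(hsv[...,2]>125)).astype(np.uint8)
    k,lab,sts,cen=cv2.connectedComponentsWithStats(m,connectivity=4)
    P=[];use=[]
    for i,(s,z) in enumerate(zip(seeds[n],zs)):
        u,v=int(s[0]/S),int(s[1]/S); w=lab[v-2:v+3,u-2:u+3].ravel();w=w[w>0]
        if len(w)==0: print(n,i,'none',hsv[v,u]);continue
        l=np.bincount(w).argmax();
        if sts[l,4]>900: print(n,i,'big',sts[l]);continue
        c=np.argwhere(lab==l)[:,::-1].astype(np.float32)
        q=cast(d,cv2.minAreaRect(c)[0],z)[0];P.append(q[:2]);use.append(i);print(n,i,sts[l,4],np.round(cv2.minAreaRect(c)[0],1),np.round(cast(d,cv2.boxPoints(cv2.minAreaRect(c)),z)[:,:2],3).tolist())
    P=np.array(P);A=st[use];a=A-A.mean(0);b=P-P.mean(0)
    th=np.arctan2((a[:,0]*b[:,1]-a[:,1]*b[:,0]).sum(),(a*b).sum())
    Rm=np.array([[np.cos(th),-np.sin(th)],[np.sin(th),np.cos(th)]]);t=P.mean(0)-Rm@A.mean(0)
    print(n,'th',np.degrees(th),'t',t,'res mm',np.round(1e3*(P-A@Rm.T-t),1).tolist());fits[n]=(th,t)
pickle.dump(fits,open('fit.pkl','wb'))
out=[]
for n in ds:
    th,t=fits[n];Rm=np.array([[np.cos(th),-np.sin(th)],[np.sin(th),np.cos(th)]])
    pts=np.array([[-30,-168,128],[-30,-109,142],[-120,-140,126],[60,-140,126],[-120,-10,126],[60,-10,126],[-150,-200,120],[150,-200,120],[-150,200,120]])/1e3
    W=np.c_[pts[:,:2]@Rm.T+t,pts[:,2]];print(n,'tab',W[0],'ridge',W[1])
    uv=proj(ds[n],W);im=cv2.cvtColor(ds[n]['pixels'],cv2.COLOR_RGB2BGR)
    c=uv[:6].mean(0).astype(int);x0,y0=c[0]-65,c[1]-75
    im=cv2.resize(im[y0:y0+150,x0:x0+130],None,fx=3,fy=4*.75,interpolation=cv2.INTER_CUBIC)
    for p in uv: cv2.circle(im,tuple(np.int32((p-[x0,y0]+.5)*3)),2,(0,0,255),-1)
    out.append(im)
cv2.imwrite('pics/fit.png',np.hstack(out))
E
```

```text
top 0 329 [258.6 136. ] [[0.604, 0.117], [0.609, -0.001], [0.593, -0.001], [0.588, 0.116]]
top 1 336 [262.  211.6] [[0.424, 0.11], [0.429, -0.008], [0.413, -0.009], [0.407, 0.109]]
top 2 160 [290.  149.5] [[0.58, -0.001], [0.58, -0.034], [0.553, -0.034], [0.553, -0.0]]
top 3 175 [291.  195.5] [[0.469, 0.0], [0.469, -0.038], [0.443, -0.038], [0.443, 0.0]]
top th 2.007480044883267 t [0.53550035 0.14404788] res mm [[0.1, 0.2], [-0.3, -1.1], [0.2, -0.8], [0.0, 1.6]]
scene 0 228 [237.3 222.6] [[0.608, -0.002], [0.595, -0.005], [0.592, 0.109], [0.606, 0.11]]
scene 1 174 [257.4 166.1] [[0.427, -0.011], [0.413, -0.013], [0.411, 0.102], [0.425, 0.103]]
scene 2 101 [208.9 205. ] [[0.576, -0.037], [0.549, -0.039], [0.556, -0.007], [0.583, -0.006]]
scene 3 94 [223.2 172.3] [[0.47, -0.04], [0.444, -0.044], [0.447, -0.012], [0.472, -0.008]]
scene th 2.306892570994095 t [0.53592525 0.13892135] res mm [[0.7, 0.7], [-0.4, 0.1], [-1.3, -0.7], [1.0, -0.1]]
top tab [ 0.5114038  -0.02489991  0.128     ] ridge [0.50933703 0.03406388 0.142     ]
scene tab [ 0.5127119  -0.03015005  0.128     ] ridge [0.51033703 0.02880213 0.142     ]
```

View pics/fit.png

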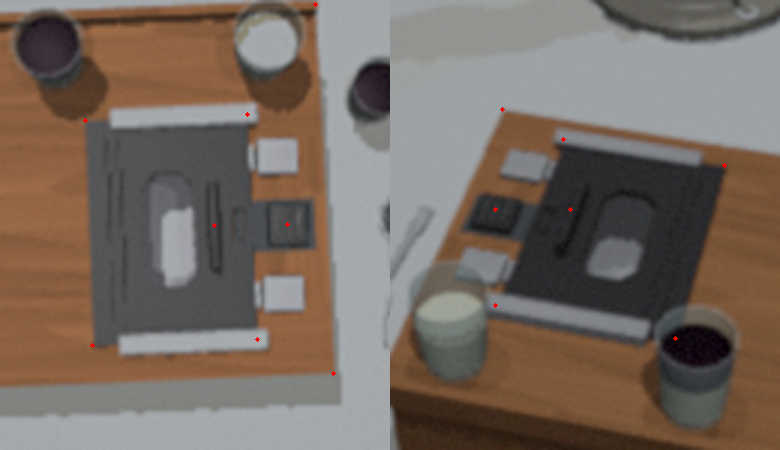

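The crop confirms it. The overlay points fall on the guides and on the corners of a 180 by 130 plate, so the station's cover is the one meant and the two loose covers are too small. The two views differ by 5 mm in y, so I'll use the mean and refine from close by with the wrist camera.

```bash
cat >> h.py <<'E'
def goto(p,th=np.radians(2.15)):
    "tool-frame row fractions to world TCP p, tool x = station y, tool y = station x"
    o=r.get_obs();R0=R.from_rotvec(o['orientation']);c,s=np.cos(th),np.sin(th)
    Rt=R.from_matrix(np.array([[-s,c,0],[c,s,0],[0,0,-1]]))
    sh=R0.inv().apply(np.array(p)-o['tcp_pos'])/.15; tr=(R0.inv()*Rt).as_rotvec()/np.pi
    print('tcp',np.round(o['tcp_pos'],4),'F',np.round(o['contact_force'],2),'t',o['clock'],'shift',np.round(sh,4),'turn',np.round(tr,4)); return sh,tr
E
python3 -c "
from h import *
goto((.512,-.0275,.24))"
```

```text
tcp [ 0.2981 -0.6051  0.2414] F [ 1.02  0.09 -0.47] t 0.1 shift [ 2.9809 -2.8234  0.0137] turn [-5.000e-04 -3.000e-04 -3.662e-01]
```

Emit:
send_rows --pt "0 1 -0.95 0 0 0 0" --pt "0 1 -0.95 0 0 0 0" --pt "0 1 -0.95 0 0 0 0" --pt "0 1 -0.95 0 0 0 0" --pt "0 1 -0.95 0 0 0 0" --pt "0 1 -0.95 0 0 0 0" --squeeze 40

```text
clock: 0.6
tcp_pos: [0.374, -0.4028, 0.242]
orientation: [-3.052, -0.728, -0.003]
contact_force: [0.8, 0.5, 0.4]
grip_width: 0.0122
```

Emit:
send_rows --pt "0 1 -0.95 0 0 0 0" --pt "0 1 -0.95 0 0 0 0" --pt "0 1 -0.95 0 0 0 0" --pt "0 1 -0.95 0 0 0 0" --pt "0 1 -0.95 0 0 0 0" --pt "0 1 -0.95 0 0 0 0"

```text
clock: 1.1
tcp_pos: [0.4445, -0.209, 0.2424]
orientation: [-3.053, -0.73, -0.003]
contact_force: [0.4, 0.4, -0.2]
grip_width: 0.0001
```

Emit:
send_rows --pt "0 0.6 -0.92 0 0 0 -0.366" --pt "0 0.6 -0.92 0 0 0 -0.366" --pt "0 0.6 -0.92 0 0 0 -0.366" --pt "0 0.6 -0.92 0 0 0 -0.366" --pt "0 0.6 -0.92 0 0 0 -0.366" --pt "0 0.6 -0.92 0 0 0 -0.366" --pt "0 0.6 -0.92 0 0 0 -0.366" --pt "0 0.6 -0.92 0 0 0 -0.366" --pt "0 0.6 -0.92 0 0 0 -0.366" --pt "0 0.6 -0.92 0 0 0 -0.366" --pt "0 0.6 -0.92 0 0 0 -0.366" --pt "0 0.6 -0.92 0 0 0 -0.366"

```text
clock: 2.1
tcp_pos: [0.4612, -0.054, 0.2422]
orientation: [-2.184, -2.258, 0.0]
contact_force: [0.6, -0.8, -0.2]
grip_width: 0.0
```

```bash
python3 - <<'E'
from h import *
import pickle
goto((.512,-.0275,.20))
ds={n:grab(n) for n in('wrist','top','scene')};pickle.dump(ds,open('d1.pkl','wb'))
M=R.from_rotvec(np.ravel(ds['wrist']['rvec'])).as_matrix();print(-M.T@np.ravel(ds['wrist']['tvec']),M)
im=cv2.cvtColor(ds['wrist']['pixels'],cv2.COLOR_RGB2BGR);im=cv2.resize(im,(800,600))
for y,c in ((.144,(0,0,255)),(.139,(0,255,0))):
    th=np.radians(2.15);Rm=np.array([[np.cos(th),-np.sin(th)],[np.sin(th),np.cos(th)]])
    pts=np.array([[-30,-168,128],[-30,-109,142],[11,-178,127],[39,-178,127],[-120,-147,130],[60,-147,130],[-71,-178,127],[-99,-178,127]])/1e3
    for p in proj(ds['wrist'],np.c_[pts[:,:2]@Rm.T+[.5357,y],pts[:,2]]):
        if abs(p).max()<2000: cv2.circle(im,tuple(np.int32(p*800/512)),2,c,-1)
cv2.imwrite('pics/w1.png',im)
E
```

```text
tcp [ 0.4612 -0.054   0.2422] F [ 0.65 -0.81 -0.17] t 2.1 shift [0.1653 0.3446 0.2811] turn [-0.0001 -0.     -0.0014]
[0.4587554  0.01596905 0.37515207] [[ 9.99467814e-01  3.26122605e-02  7.27612913e-04]
 [ 3.11507484e-02 -9.60821575e-01  2.75411568e-01]
 [ 9.68089999e-03 -2.75242332e-01 -9.61326135e-01]]
```

View pics/w1.png

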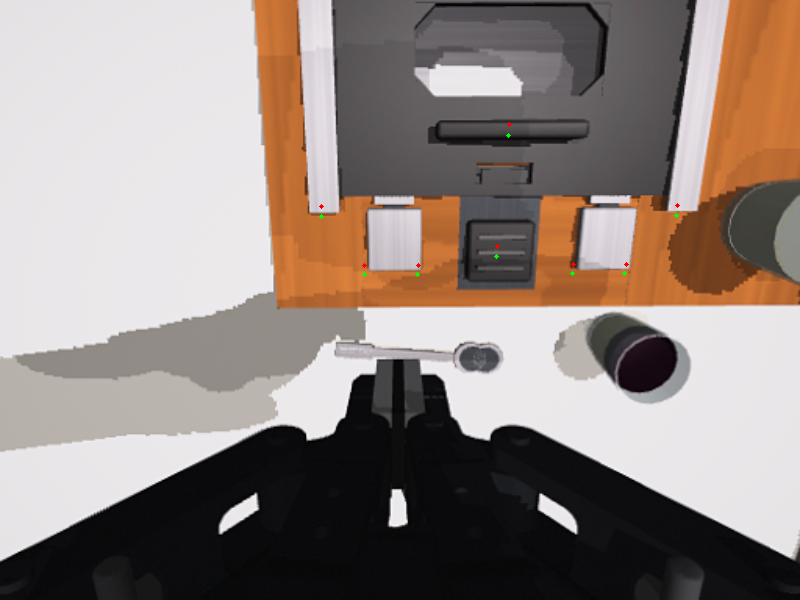

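The wrist view puts the pad centre at (501,247), the ridge at (512,129) and the guide ends at y≈212. That gives a station origin of about (0.537, 0.142) and the tab at (0.513, -0.027). Next I move above the tab.

```bash
python3 -c "
from h import *
goto((.513,-.0275,.145))"
```

```text
tcp [ 0.4612 -0.0538  0.2423] F [-0.18  0.65 -0.32] t 2.25 shift [0.1628 0.3511 0.6485] turn [-0.      0.     -0.0008]
```

Emit:
send_rows --pt "0 0.163 0.351 0.3 0 0 0" --pt "0 0.163 0.351 0.3 0 0 0" --pt "0 0.163 0.351 0.648 0 0 0" --pt "0 0.163 0.351 0.648 0 0 0" --pt "0 0.163 0.351 0.648 0 0 0"

```text
clock: 2.67
tcp_pos: [0.5102, -0.0274, 0.142]
orientation: [-2.177, -2.258, 0.008]
contact_force: [-0.1, -0.1, 0.4]
grip_width: 0.0006
```

Emit:
send_rows --pt "0 0 0 0.01 0 0 0" --pt "0 0 0 0.02 0 0 0" --pt "0 0 0 0.03 0 0 0" --pt "0 0 0 0.04 0 0 0" --pt "0 0 0 0.04 0 0 0"

```text
clock: 3.08
tcp_pos: [0.5133, -0.0276, 0.1399]
orientation: [2.18, 2.26, 0.001]
contact_force: [-0.8, -1.3, 0.1]
grip_width: 0.0001
```

Emit:
send_rows --pt "0 0 0 0.01 0 0 0" --pt "0 0 0 0.02 0 0 0" --pt "0 0 0 0.02 0 0 0"

```text
clock: 3.33
tcp_pos: [0.5134, -0.0275, 0.1364]
orientation: [2.18, 2.261, 0.001]
contact_force: [0.1, -0.8, 2.3]
grip_width: -0.0002
```

Emit:
send_rows --pt "0 0 0 0.01 0 0 0" --pt "0 0 0 0.02 0 0 0" --pt "0 0 0 0.02 0 0 0"

```text
clock: 3.58
tcp_pos: [0.5133, -0.0275, 0.1331]
orientation: [2.18, 2.261, 0.001]
contact_force: [0.8, -1.6, 3.5]
grip_width: 0.0
```

Emit:
send_rows --pt "0 0 0 0.01 0 0 0" --pt "0 0 0 0.013 0 0 0" --pt "0 0 0 0.013 0 0 0"

```text
clock: 3.83
tcp_pos: [0.5134, -0.0275, 0.1319]
orientation: [2.18, 2.261, 0.0]
contact_force: [-0.9, -2.1, 10.4]
grip_width: 0.0004
```

It has reached the stop: 10 N with about 7 mm of travel. I'll rise and look.

Emit:
send_rows --pt "0 0 0 -0.15 0 0 0" --pt "0 0 0 -0.4 0 0 0" --pt "0 0 0 -0.4 0 0 0" --pt "0 0 0 -0.4 0 0 0"

```text
clock: 4.17
tcp_pos: [0.5139, -0.027, 0.1926]
orientation: [2.178, 2.26, 0.004]
contact_force: [-0.3, 0.3, 0.2]
grip_width: -0.0002
```

```bash
python3 - <<'E'
from h import *
import pickle
d=grab('wrist');pickle.dump(d,open('d2.pkl','wb'))
goto((.513,-.0275,.2))
im=cv2.cvtColor(d['pixels'],cv2.COLOR_RGB2BGR);im=cv2.resize(im,(800,600))
th=np.radians(2.15);Rm=np.array([[np.cos(th),-np.sin(th)],[np.sin(th),np.cos(th)]])
for y in range(-140,0,10):   # ridge-top scale along station y at x=-30, z=142
    p=proj(d,[*(Rm@[-.03,y/1e3]+[.537,.142]),.142])[0]*800/512
    if abs(p).max()<900: cv2.circle(im,tuple(np.int32(p)),2,(0,0,255),-1);cv2.putText(im,str(y),tuple(np.int32(p+[4,4])),0,.35,(0,255,255))
cv2.imwrite('pics/w2.png',im)
E
```

```text
tcp [ 0.5128 -0.0272  0.1912] F [-0.31 -0.37 -1.26] t 4.2167 shift [-0.0019  0.0013 -0.0587] turn [ 0.0001  0.     -0.0002]
```

View pics/w2.png

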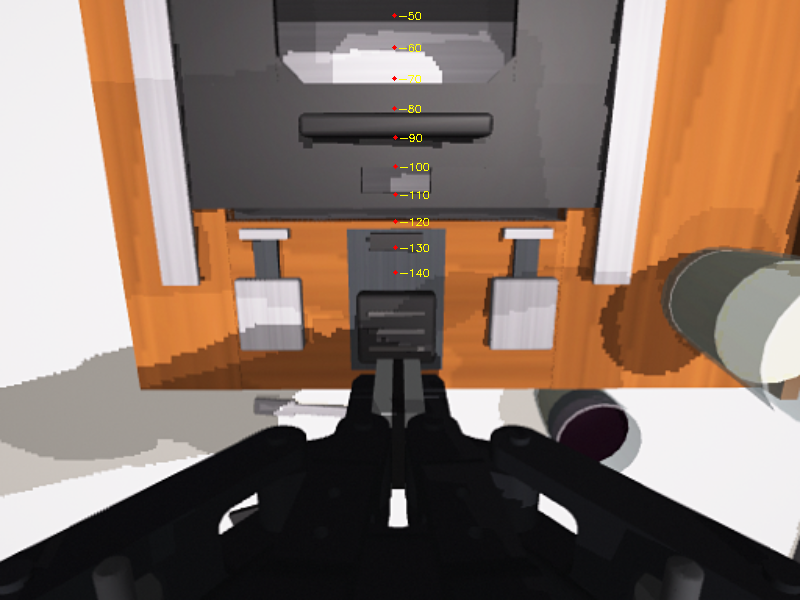

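The view shows the cover released: the trailing edge is at about y=-116, and the ridge top at (396,119) has its -y face near y=-88, so it moved about 25 mm. The tab has sprung back up. I'll come down behind the ridge at y≈-116 with the tips 6 mm above the plate.

Emit:
send_rows --pt "0 0.34 0 0 0 0 0" --pt "0 0.34 0 0 0 0 0" --pt "0 0.34 0 0.1 0 0 0" --pt "0 0.34 0 0.25 0 0 0" --pt "0 0.34 0 0.32 0 0 0" --pt "0 0.34 0 0.33 0 0 0" --pt "0 0.34 0 0.33 0 0 0"

```text
clock: 4.8
tcp_pos: [0.51, 0.0235, 0.1404]
orientation: [-2.178, -2.26, 0.004]
contact_force: [-0.0, 0.5, 0.6]
grip_width: -0.0002
```

```bash
python3 -c "
from h import *
goto((.507,.157,.142))"
```

```text
tcp [0.51   0.0235 0.1404] F [-0.04  0.46  0.63] t 4.8 shift [ 0.8899  0.0129 -0.0105] turn [-0.001  -0.0001 -0.0002]
```

Emit:
send_rows --pt "0 0.05 0.006 -0.008 0 0 0" --pt "0 0.1 0.007 -0.008 0 0 0" --pt "0 0.15 0.008 -0.008 0 0 0" --pt "0 0.2 0.009 -0.008 0 0 0" --pt "0 0.25 0.01 -0.008 0 0 0" --pt "0 0.3 0.01 -0.008 0 0 0"

```text
clock: 5.3
tcp_pos: [0.5111, 0.0696, 0.1432]
orientation: [2.179, 2.262, 0.001]
contact_force: [-0.4, -0.3, 0.1]
grip_width: -0.0
```

Emit:
send_rows --pt "0 0.05 0 0 0 0 0" --pt "0 0.1 0 0 0 0 0" --pt "0 0.15 0 0 0 0 0" --pt "0 0.2 0 0 0 0 0" --pt "0 0.25 0 0 0 0 0" --pt "0 0.3 0 0 0 0 0" --pt "0 0.3 0 0 0 0 0"

```text
clock: 5.88
tcp_pos: [0.5091, 0.1159, 0.1429]
orientation: [-2.177, -2.264, -0.002]
contact_force: [-0.5, 0.7, 0.2]
grip_width: -0.0001
```

Emit:
send_rows --pt "0 0.05 0 0 0 0 0" --pt "0 0.1 0 0 0 0 0" --pt "0 0.15 0 0 0 0 0" --pt "0 0.2 0 0 0 0 0" --pt "0 0.25 0 0 0 0 0" --pt "0 0.29 0 0 0 0 0" --pt "0 0.29 0 0 0 0 0"

```text
clock: 6.47
tcp_pos: [0.5075, 0.1591, 0.143]
orientation: [-2.177, -2.264, -0.002]
contact_force: [0.2, 0.2, 0.1]
grip_width: 0.0003
```

```bash
python3 - <<'E'
from h import *
goto((.507,.157,.142))
out=[]
th=np.radians(2.15);Rm=np.array([[np.cos(th),-np.sin(th)],[np.sin(th),np.cos(th)]])
for n in ('wrist','scene'):
    d=grab(n);im=cv2.cvtColor(d['pixels'],cv2.COLOR_RGB2BGR)
    pts=[[*(Rm@[x/1e3,-.028]+[.537,.142]),.12] for x in (-120,-60,0,60)]
    for p in proj(d,pts): cv2.circle(im,tuple(np.int32(p)),2,(0,0,255),-1)
    out.append(im[100:350,120:420] if n=='scene' else im)
out[1]=cv2.resize(out[1],(460,384))
a=np.hstack(out);cv2.imwrite('pics/c3.png',cv2.resize(a,(800,int(a.shape[0]*800/a.shape[1]))))
E
```

```text
tcp [0.5075 0.1591 0.143 ] F [0.19 0.17 0.11] t 6.4667 shift [-0.0141 -0.0039  0.0065] turn [ 0.0001 -0.0004  0.0004]
```

View pics/c3.png

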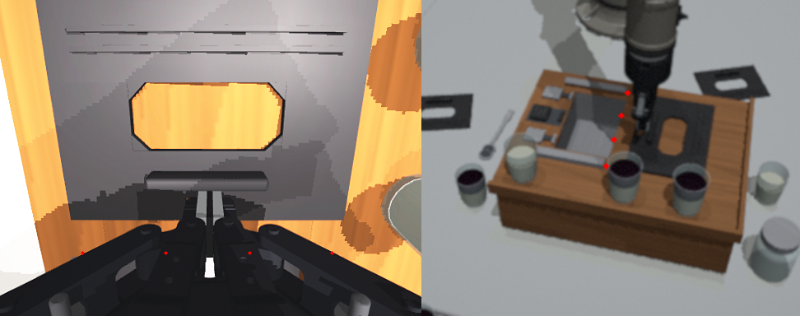

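The view shows the cover flat, with the well fully open. Its trailing edge (about row 219 in the wrist half) is well past the red line at y=-28. I'll back off, rise and check.

Emit:
send_rows --pt "0 -0.06 0 0 0 0 0" --pt "0 -0.08 0 -0.02 0 0 0" --pt "0 -0.08 0 -0.25 0 0 0" --pt "0 -0.08 0 -0.5 0 0 0" --pt "0 -0.08 0 -0.8 0 0 0" --pt "0 -0.08 0 -0.8 0 0 0" --pt "0 -0.08 0 -0.8 0 0 0"

```text
clock: 7.15
tcp_pos: [0.51, 0.1447, 0.2661]
orientation: [2.18, 2.257, 0.008]
contact_force: [-0.3, 0.1, -0.3]
grip_width: -0.0002
```

```bash
python3 - <<'E'
from h import *
goto((.507,.157,.25))
out=[]
th=np.radians(2.15);Rm=np.array([[np.cos(th),-np.sin(th)],[np.sin(th),np.cos(th)]])
for n in ('wrist','scene'):
    d=grab(n);im=cv2.cvtColor(d['pixels'],cv2.COLOR_RGB2BGR)
    pts=[[*(Rm@[x/1e3,y/1e3]+[.537,.142]),.126] for x in (-120,60) for y in (-28,3)]
    for p in proj(d,pts): cv2.circle(im,tuple(np.int32(p)),2,(0,0,255),-1)
    out.append(im[100:350,120:420] if n=='scene' else im)
out[1]=cv2.resize(out[1],(460,384))
a=np.hstack(out);cv2.imwrite('pics/c4.png',cv2.resize(a,(800,int(a.shape[0]*800/a.shape[1]))))
E
```

```text
tcp [0.51   0.1447 0.2661] F [-0.26  0.11 -0.25] t 7.15 shift [ 0.0824 -0.0175  0.1074] turn [ 0.002  -0.0003 -0.0008]
```

View pics/c4.png

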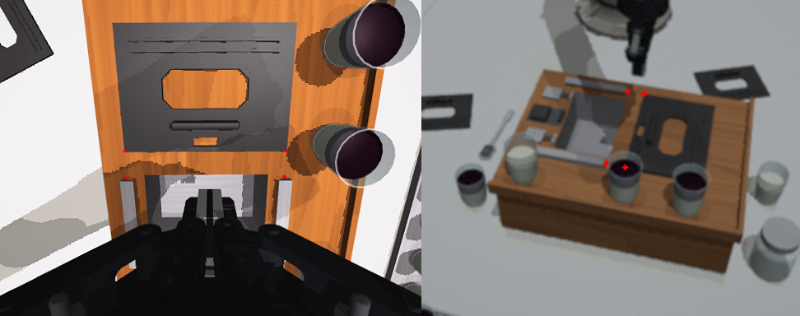

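The trailing corners sit on the y≈+3 mm points, at (125,151) and (287,151) in the wrist half. The cover is flat and square, the glasses are standing, and the arm is clear. I'll hand in.

```bash
python3 -c "
from h import *
r.hand_in();print(r.get_obs()['contact_force'])"
```

```text
the job is handed in; nothing more can be done
the job is handed in; nothing more can be done
```

The napkin well is open and the cover lies flat on the deck. I handed the job in at about 7.2 s; no verdict is reported.

**What I did:** I pressed the snap tab to its stop with the shut fingers, at about 10 N and 7 mm of travel. The springs kicked the cover about 25 mm. I then pushed it by the ridge's -y face until it was clear of the guides, backed off and rose.

**Last checks:**
- **Cover:** the wrist image puts both trailing corners at about station y = +3 mm, and they need to be past -28 mm. The cover looks flat and square to the station.
- **Surroundings:** the glasses, spoon and sugar jar look unmoved. I judged this by eye and did not measure it.
- **Arm:** the force reading is near zero, and the tool is about 0.12 m above its pushing height.

**Disagreements:** the top and scene views differed by about 5 mm in the station's y. The wrist view settled it in between, about 2 mm off in x. My last force reading after hand-in gave no value, because the interface had already closed.

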